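# Shut the drill bit case

### The arm

A 6-joint arm with a two-finger parallel gripper is mounted at the origin on the work surface. World frame = base frame: x ahead of the robot, y to its left, z up, the work surface at z = 0. Lengths are in m, angles in rad, forces in N, time in s.
With the tool pointing down it reaches from about 0.35 to 0.975 m from the base axis. Payload 7.1 kg.
Tool frame: the origin (TCP) lies on the front face of the gripper's body, between the roots of the fingers; the fingertips stand 80 mm ahead of it and the grasp point (between the pads) lies 61 mm ahead of it (manip.tcp_to_tips is the distance from the TCP to the fingertips, in m); z points along the fingers, y is the direction in which the jaws open and shut (so a half turn about z gives the same grasp; the last joint's range is limited). The gripper opens to 88 mm and grips with 3 to 60 N. Pads are 20 mm wide; open, the fingers measure 115 mm over their backs; the gripper's body (75 mm by 178 mm) begins 61 mm behind the grasp point.
Start: joints at [1.208, 0.423, 1.63, -0, 1.089, -0.019], TCP at [0.211, 0.588, 0.303] pointing down, gripper open.
Joint ranges: [-3, 3], [-0.9, 2.11], [0.09, 2.58], [-1.31, 4.45], [0.11, 2.69], [-2.54, 2.54]. Speed limits (rad/s): [2.39, 2.39, 3.01, 3.14, 3.14, 3.14].

### API

Orientations are given as a unit quaternion [x, y, z, w].
In Python, from bench import monitor, snapshot, manip gives the robot as it stands. The module is installed in compiled form; this text tells all that it offers.
- The arm moves only by the tool apply_moves, never from a script. Its argument "steps" is a list of rows, each a list of 3 entries, a list of its own where there are three numbers: the turn, a rotation vector about the tool's x, y, z in degrees, then the shift along the tool's x, y, z in mm, then the finger opening in mm, from 0 to 87.8. A call has exactly 10 rows; each row shifts and turns the pose as measured when the row begins, along the tool's axes as they then stand; what a row does not reach is not made up. A row lasts 1/12 s, in which the tool goes at most 41.7 mm and 7.16 degrees, less where a joint would pass 70% of its speed; a pose out of reach is approached as far as the arm can. A call with a gripper value outside its range is refused whole. The fingers move at their own pace and stop on an object; "grip_force" is the grip in N (left out, the last holds). Time passes only in rows, so rows that do not move let the fingers close, or fill a call up. It gives the time, the measured TCP pose, the force and the opening at its end, in the units of the state.
- monitor.read_state(): the state, without advancing time (a new reading comes with each control period).
- snapshot(name): name is "scene" or "top" or "wrist"; returns a dict with "color" (384x512x3 uint8, red, green, blue), "range_z" (384x512 float32, m along the optical axis (not along the pixel's ray), 0 where there is no reading), "intrinsics" (3x3 intrinsics, pixels), "R" (3x3) and "t" (3): a world point X has camera coordinates R X + t. Camera axes: x right, y down, z forward; pixel columns grow to the right and rows downward; lengths in m; the calibration is good to about 2 mm. A picture is of the moment at which its call begins.
- manip.hand_in(): hands the job in, once; it reports no verdict.
The state is a dict: "clock": time; "q": joint angles; "qd": joint speeds; "effort": joint torques, N m; "eef_pos": TCP position; "ee_rot": TCP orientation; "ft_force": force on the tool from outside, world axes, zero at the start; "wrist_torque": the same for the moment, N m; "grip_width": finger opening in m.
Only numpy, scipy, OpenCV 4.12 (cv2) and the standard library are available. Lean on these libraries where they do the work, as an engineer would, in place of code of your own. Each camera call takes 0.05 s, during which the arm holds its last target.

### The job

Close up the drill bit case: push its upright bit rack all the way down into the tray first, and only then push the standing cover shut over it until it is fully closed. Leave the case where it stands and do not disturb the spray can, the tape measure or the screwdriver beside it.

Things in the scene. Friction and masses are not known exactly. Their poses are not given: they have to be found in the camera images.
- case: black open tray of the drill bit case, loose on the bench, 180 (x) x 260 (y) x 55 mm tall, walls 5 mm, 2.7 to 3.2 kg with its rack and cover. Origin at the centre of its underside, on the bench. Its own +x points to the wall that carries the cover's hinge; its -x wall faces roughly to the robot.
- rack_hinge (a point): middle of the hinge axis of the bit rack, 65 mm from the tray's centre towards its -x and 26 mm above the bench; the axis runs along the tray's y.
- rack_pad (a point): centre of the face of the orange push pad in the middle of the grey bit rack. The rack is 100 mm long from its hinge, 220 mm wide, 6 mm thick, its free edge orange, with brass drill bits clipped left and right of the pad. The pad is 70 mm long x 50 mm wide, its centre 60 mm from the hinge, its face 18 mm off the hinge plane. With the rack upright the pad faces the tray's -x; folded flat it faces up, 44 mm above the bench.
- rack (a joint): angle of the bit rack: 0 = folded flat in the tray, 1.57 = standing upright on the hinge (starts at 1.3 to 1.6). It folds down away from its upright towards the tray's +x. Friction hinge of 0.22 N m: it stays where it is left. Stop at 0.
- cover_hinge (a point): middle of the hinge axis of the cover, on the tray's +x rim, 90 mm from the tray's centre and 55 mm above the bench; the axis runs along the tray's y.
- cover_edge (a point): middle of the free edge of the yellow cover, on its outer face, 180 mm from the hinge. The cover is a flat panel 180 x 260 mm and 5 mm thick (outer face 5 mm off the hinge plane) with a 4 mm lip along the free edge that hangs 11 mm inward. While the cover stands open, its outer face looks to the tray's +x; shut, it looks up, 60 mm above the bench.
- cover (a joint): angle of the cover: 0 = shut on the tray's rim, 1.57 = standing upright (starts at 1.5 to 1.75). It shuts towards the tray's -x. Friction hinge of 0.33 N m: it stays where it is left. Stop at 0.
- spray: white and red spray can, 56 mm across, 140 mm tall, loose; origin at the centre of its underside.
- tape: yellow and black tape measure standing on its edge, 65 x 34 x 62 mm, loose; origin at the centre of its underside.
- driver: red-handled screwdriver 200 mm long, 26 mm thick, lying on the bench along its own x (tip at +x), loose; origin under its middle, on the bench.
There are look-alikes about, which are no part of the job. Of the things shaped like the tape, the yellow one is meant.

How it is judged:
On the way, in this order (a step that is already met when the one before it is completed fails the run):
1. the bit rack is folded flat while the cover still stands open (value of joint rack below 0.1 rad and value of joint cover above 1 rad), for 0.2 s.
2. the cover is shut over the folded rack (value of joint cover below 0.06 rad and value of joint rack below 0.1 rad), for 0.2 s.
At the end, for the whole second after the job is handed in: The rack lies flat (within 0.1 rad) and the cover is shut (within 0.06 rad) over it; the case stands level and at rest within 30 mm of where it stood, and the can, tape measure and screwdriver are within 20 mm of their places, can and tape measure still standing (all of step 2 and distance of case from where it was at the start of the episode below 0.03 m and angle between case's own z axis and vertical below 0.05 rad and linear speed of case below 0.02 m/s and distance of each of spray, tape, driver from where it was at the start of the episode below 0.02 m and angle between each of spray, tape's own z axis and vertical below 0.1 rad); the robot touches nothing.
It fails at once if the cover is pushed down over a rack that is still up (value of joint cover below 1 rad and value of joint rack above 0.2 rad).
It fails at once if the case is shoved or carried more than 30 mm (distance of case from where it was at the start of the episode above 0.03 m).
It fails at once if the case is lifted or tipped (height (world z) of case above 0.012 m or angle between case's own z axis and vertical above 0.12 rad).
It fails at once if a bystander is moved, lifted or knocked over (distance of any of spray, tape, driver from where it was at the start of the episode above 0.02 m or angle between any of spray, tape's own z axis and vertical above 0.3 rad).
It also fails if it takes over 53 s, if anything falls off the work surface, if the arm or the gripper's body presses on something with over 40 N, if the wrist force passes 120 N, or if a joint passes its speed limit or range.

## Working session

There is one attempt and no reset: what is moved stays moved. The work goes in short steps, Python scripts to look and compute and a tool call to move; the robot and the scene stay as the last step left them, time stands still between calls to the robot, and variables do not carry over. Pictures are saved under pics/ and viewed, and the job is handed in when it is done.

Besides the shell and the picture viewer there is one more tool, called after "Request:" as name(argument=value, ...) on one line, values as JSON. apply_moves: Moves the arm, as the interface text tells. Its arguments: {"type":"object","properties":{"steps":{"type":"array"},"grip_force":{"type":"number"}},"required":["steps"]}

```bash
mkdir -p pics
python3 - <<'E'
from bench import monitor, snapshot, manip
import cv2,numpy as np
print(monitor.read_state())
for n in("scene","top","wrist"):
    s=snapshot(n); cv2.imwrite(f"pics/{n}0.png",s["color"][:,:,::-1]); np.savez(f"{n}0.npz",**s)
    print(n,s["intrinsics"].tolist(),(-s["R"].T@s["t"]).round(3),s["R"].round(3).tolist())
E
```

```text
{'clock': 0.0, 'q': array([ 1.20797795e+00,  4.23810175e-01,  1.63068849e+00, -2.96937221e-05,
        1.08858463e+00, -1.89968379e-02]), 'qd': array([-0.0014654 ,  0.00238895,  0.00041796, -0.00116997, -0.0003127 ,
       -0.0009927 ]), 'effort': array([-7.79828533e-04, -5.44626546e+01, -2.73666447e+01,  6.42977818e-02,
        2.27958133e-02, -1.48597037e-04]), 'eef_pos': array([0.21050589, 0.58802415, 0.30192134]), 'ee_rot': array([ 1.71058426e-01,  9.85260605e-01, -7.34274189e-04, -1.28514636e-04]), 'ft_force': array([0.58521571, 0.51480273, 0.43899147]), 'wrist_torque': array([ 0.0222116 , -0.01211391, -0.01386558]), 'grip_width': 0.0876471197392591}
scene [[355.73097479774594, 0.0, 258.1150080734161], [0.0, 355.73097479774594, 184.19945067763095], [0.0, 0.0, 1.0]] [1.182 0.247 0.908] [[-0.402, 0.915, 0.015], [0.717, 0.325, -0.617], [-0.57, -0.238, -0.787]]
top [[435.1912809292999, 0.0, 252.8451741101657], [0.0, 435.1912809292999, 186.60387737631387], [0.0, 0.0, 1.0]] [0.292 0.016 1.395] [[-0.028, -1.0, -0.003], [-0.981, 0.028, -0.193], [0.193, -0.003, -0.981]]
wrist [[329.89467179308804, 0.0, 258.5360764180281], [0.0, 329.89467179308804, 187.38884012790894], [0.0, 0.0, 1.0]] [0.131 0.617 0.384] [[0.336, 0.942, -0.0], [0.896, -0.32, 0.306], [0.288, -0.103, -0.952]]
```

View pics/scene0.png

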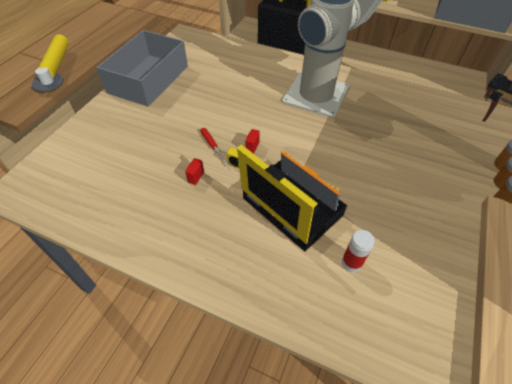

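View pics/top0.png

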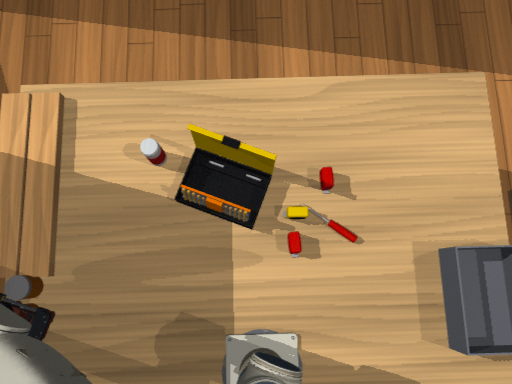

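View pics/wrist0.png

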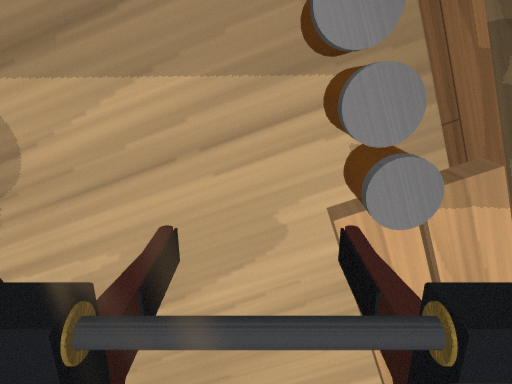

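Top view: the case is at (225,180), with the orange rack edge running (180,193)–(250,215) and the yellow cover (190,130)–(275,165). The can is at (152,151), the yellow tape at (297,212), the screwdriver at (335,225), and the red tape look-alikes at (327,178) and (294,243). There is only one case. Next I measure with a close crop.

```bash
cat > h.py <<'E'
import numpy as np,cv2
def pts(s):
    z=s["range_z"];K=s["intrinsics"];v,u=np.mgrid[0:384,0:512]
    c=np.stack([(u-K[0,2])/K[0,0]*z,(v-K[1,2])/K[1,1]*z,z],-1)
    return (c-s["t"])@s["R"]
def hsv(s): return cv2.cvtColor(np.ascontiguousarray(s["color"]),cv2.COLOR_RGB2HSV)
E
python3 - <<'E'
from h import *
for n,roi in(("top",(110,240,130,370)),("scene",(125,275,180,380))):
    s=np.load(n+"0.npz");P=pts(s);H=hsv(s);a,b,c,d=roi
    im=s["color"][a:b,c:d,::-1];cv2.imwrite(f"pics/{n}crop.png",cv2.resize(im,None,fx=3,fy=3,interpolation=0))
    M=np.zeros((384,512),bool);M[a:b,c:d]=1;M&=s["range_z"]>0
    h,S,V=[H[...,i].astype(int) for i in range(3)]
    for nm,m in(("orange",(h>8)&(h<17)&(S>200)&(V>120)),("yellow",(h>22)&(h<32)&(S>180)),("black",(V<60)),("red",((h<6)|(h>174))&(S>170))):
        m=m&M
        k,lab,st,ce=cv2.connectedComponentsWithStats(m.astype(np.uint8))
        for i in range(1,k):
            if st[i,4]<25: continue
            p=P[lab==i]; 
            r=cv2.minAreaRect(p[:,:2].astype(np.float32)*1000)
            print(n,nm,st[i,4],ce[i].round(),"zrange",np.percentile(p[:,2],[2,50,98]).round(3),"rect",np.round(r[0]),np.round(r[1]),round(r[2],1))
E
```

```text
top orange 309 [215. 199.] zrange [0.078 0.124 0.132] rect [506. 129.] [218.  37.] 73.2
top yellow 1580 [233. 150.] zrange [0.061 0.157 0.242] rect [656.  68.] [256.  70.] 77.3
top yellow 245 [297. 212.] zrange [0.028 0.06  0.066] rect [ 473. -128.] [73. 35.] 88.4
top black 143 [230. 142.] zrange [0.237 0.242 0.246] rect [645.  71.] [48. 23.] 68.6
top black 3729 [225. 184.] zrange [-0.001  0.006  0.057] rect [560. 106.] [257. 182.] 68.0
top red 102 [158. 158.] zrange [0.03  0.063 0.094] rect [657. 309.] [16. 50.] 41.4
top red 273 [326. 178.] zrange [0.015 0.059 0.066] rect [ 580. -227.] [63. 51.] 0.4
top red 221 [342. 230.] zrange [0.014 0.022 0.028] rect [ 414. -265.] [98. 25.] 52.5
top red 92 [294. 236.] zrange [0.052 0.06  0.066] rect [ 398. -112.] [43. 22.] 88.0
scene orange 118 [310. 173.] zrange [0.12  0.126 0.129] rect [509. 127.] [210.  19.] 67.1
scene yellow 2111 [276. 191.] zrange [0.011 0.204 0.241] rect [552.  30.] [407. 174.] 68.0
scene black 61 [233. 161.] zrange [0.017 0.035 0.051] rect [ 494. -130.] [33.  6.] 86.4
scene black 1680 [302. 210.] zrange [0.001 0.019 0.243] rect [572. 102.] [265. 191.] 70.0
scene black 1250 [273. 197.] zrange [0.09  0.15  0.201] rect [654.  66.] [187.  10.] 67.9
scene red 122 [208. 137.] zrange [0.014 0.023 0.027] rect [ 418. -267.] [100.  20.] 55.2
scene red 217 [252. 140.] zrange [0.021 0.058 0.063] rect [ 385. -110.] [64. 37.] 3.8
scene red 316 [194. 171.] zrange [0.013 0.056 0.064] rect [ 572. -234.] [100.  53.] 36.6
scene red 228 [353. 260.] zrange [0.035 0.066 0.093] rect [695. 316.] [51. 19.] 77.0
```

View pics/topcrop.png

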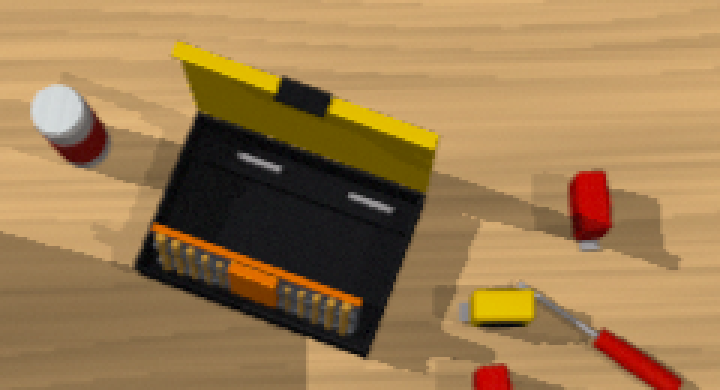

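View pics/scenecrop.png

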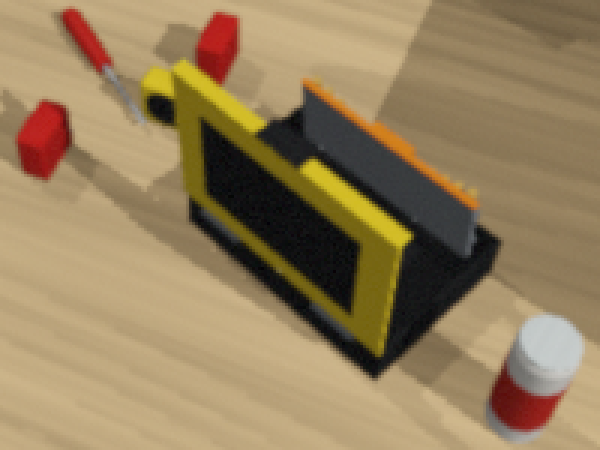

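Run:
```python
from h import *
s=np.load("top0.npz");P=pts(s);H=hsv(s);M=np.zeros((384,512),bool);M[110:240,165:290]=1
h,S,V=[H[...,i].astype(int) for i in range(3)]
# case region points z<0.08 that aren't wood: black or rim
m=M&(V<60)&(P[...,2]<0.08)
p=P[m][:,:2]*1000
print(np.round(cv2.boxPoints(cv2.minAreaRect(p.astype(np.float32)))))
y=M&(h>22)&(h<32)&(S>180)
t=P[y]; t=t[t[:,2]>0.232]; print("top edge yellow",np.round(cv2.boxPoints(cv2.minAreaRect((t[:,:2]*1000).astype(np.float32)))))
rim=M&(np.abs(P[...,2]-0.055)<0.004)&(V<90); t=P[rim]
print("rim",rim.sum(),np.round(cv2.boxPoints(cv2.minAreaRect((t[:,:2]*1000).astype(np.float32)))))
```

```text
[[427.  20.]
 [596. -48.]
 [692. 191.]
 [523. 259.]]
top edge yellow [[ 292.   16.]
 [ 367. -155.]
 [ 773.   23.]
 [ 698.  194.]]
rim 452 [[427.  20.]
 [595. -48.]
 [693. 193.]
 [524. 261.]]
```

Crops confirm the target: the rack (orange edge) stands on the robot side and the yellow cover stands on the far side. The tray centre is about (560,106) mm with case +x at about -22°. The extents of 257x182 mm match the given 260x180. The tool is already nearly aligned with it (2.3° off), so I move towards the pad with closed fingers.

Request:
apply_moves(steps=[[[0,0,2.3],[-30,-25,0],0],[[0,0,0],[-30,-25,0],0],[[0,0,0],[-30,-25,0],0],[[0,0,0],[-30,-25,0],0],[[0,0,0],[-30,-25,0],0],[[0,0,0],[-30,-25,0],0],[[0,0,0],[-30,-25,0],0],[[0,0,0],[-30,-25,0],0],[[0,0,0],[-30,-25,0],0],[[0,0,0],[-30,-25,0],0]], grip_force=20)

```text
clock: 0.98
eef_pos: [0.3989, 0.2365, 0.2995]
ee_rot: [0.186, 0.983, 0.0, -0.001]
ft_force: [1.2, -0.4, 0.2]
grip_width: 0.0245
```

```bash
cat > st.py <<'E'
from bench import monitor
import numpy as np
from scipy.spatial.transform import Rotation as Ro
s=monitor.read_state();R=Ro.from_quat(s["ee_rot"]).as_matrix()
c=np.array([.560,.106]);a=np.radians(-22)
ex=np.array([np.cos(a),np.sin(a)]);ey=np.array([-ex[1],ex[0]])
d=s["eef_pos"][:2]-c
print("t",round(s["clock"],2),"caseXY mm",(d@ex*1000).round(1),(d@ey*1000).round(1),"tip z",round(s["eef_pos"][2]*1000-80,1),"F case",(s["ft_force"][:2]@ex).round(1),(s["ft_force"][:2]@ey).round(1),s["ft_force"][2].round(1))
print("toolx yaw err deg",np.degrees(np.arctan2(-R[:2,0]@ey,-R[:2,0]@ex)).round(2),"toolz",R[:,2].round(3),"grip",s["grip_width"])
E
python3 st.py
```

```text
t 0.98 caseXY mm -198.2 60.6 tip z 219.5 F case 1.2 0.1 0.2
toolx yaw err deg 0.6 toolz [-0.001  0.    -1.   ] grip 0.024524355150091007
```

Request:
apply_moves(steps=[[[0,0,0.6],[-16,-12,10],0],[[0,0,0],[-16,-12,20],0],[[0,0,0],[-16,-12,20],0],[[0,0,0],[-16,-12,20],0],[[0,0,0],[-16,-12,20],0],[[0,0,0],[0,0,20],0],[[0,0,0],[0,0,0],0],[[0,0,0],[0,0,0],0],[[0,0,0],[0,0,0],0],[[0,0,0],[0,0,0],0]])

```text
clock: 1.82
eef_pos: [0.4567, 0.1399, 0.1881]
ee_rot: [0.196, 0.981, 0.001, 0.002]
ft_force: [0.6, -0.5, -0.7]
grip_width: 0.0005
```

```bash
python3 st.py
python3 - <<'E'
from bench import snapshot
from h import *
for n in("scene","top","wrist"):
    s=snapshot(n); im=s["color"][:,:,::-1]
    if n!="wrist": a,b,c,d=(110,240,130,370) if n=="top" else (110,260,200,400); im=cv2.resize(im[a:b,c:d],None,fx=3,fy=3)
    cv2.imwrite(f"pics/{n}1.png",im); np.savez(n+"1.npz",**s)
E
```

```text
t 1.82 caseXY mm -108.5 -7.2 tip z 108.1 F case 0.8 -0.3 -0.7
toolx yaw err deg -0.58 toolz [ 0.004  0.002 -1.   ] grip 0.0004734754378185265
```

View pics/wrist1.png

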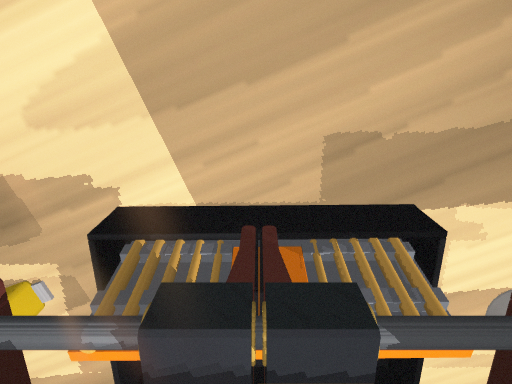

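View pics/top1.png

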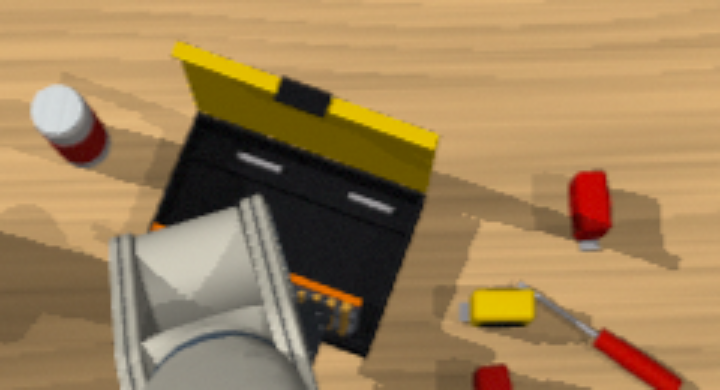

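Request:
apply_moves(steps=[[[0,0,-0.6],[-8,7,0],0],[[0,0,0],[-6,0,0],0],[[0,0,0],[-6,0,0],0],[[0,0,0],[-6,0,0],0],[[0,0,0],[-6,0,0],0],[[0,0,0],[-6,0,0],0],[[0,0,0],[-6,0,0],0],[[0,0,0],[-6,0,1],0],[[0,0,0],[-6,0,1],0],[[0,0,0],[-6,0,2],0]])

```text
clock: 2.8
eef_pos: [0.5216, 0.1232, 0.1857]
ee_rot: [0.189, 0.982, 0.002, 0.001]
ft_force: [-1.7, 1.1, 0.1]
grip_width: 0.0001
```

```bash
python3 st.py
```

```text
t 2.8 caseXY mm -42.1 1.5 tip z 105.7 F case -2.0 0.4 0.1
toolx yaw err deg 0.21 toolz [ 0.003  0.003 -1.   ] grip 0.00011638145838413185
```

Request:
apply_moves(steps=[[[0,0,0],[-6,0,6],0],[[0,0,0],[-6,0,6],0],[[0,0,0],[-5,0,4],0],[[0,0,0],[-5,0,5],0],[[0,0,0],[-4,0,5],0],[[0,0,0],[-4,0,5],0],[[0,0,0],[-4,0,5],0],[[0,0,0],[-3,0,5],0],[[0,0,0],[-3,0,5],0],[[0,0,0],[-2,0,5],0]])

```text
clock: 3.63
eef_pos: [0.5674, 0.1052, 0.1297]
ee_rot: [0.189, 0.982, 0.002, 0.003]
ft_force: [-1.0, -0.1, 1.8]
grip_width: 0.0003
```

```bash
python3 st.py
```

```text
t 3.63 caseXY mm 7.1 2.0 tip z 49.7 F case -0.9 -0.5 1.8
toolx yaw err deg 0.19 toolz [ 0.007  0.003 -1.   ] grip 0.0003340441977094747
```

Request:
apply_moves(steps=[[[0,0,0],[0,0,2],0],[[0,0,0],[0,0,2],0],[[0,0,0],[0,0,2],0],[[0,0,0],[0,0,2],0],[[0,0,0],[0,0,2],0],[[0,0,0],[0,0,2],0],[[0,0,0],[0,0,2],0],[[0,0,0],[0,0,2],0],[[0,0,0],[0,0,2],0],[[0,0,0],[0,0,2],0]])

```text
clock: 4.47
eef_pos: [0.5682, 0.105, 0.1242]
ee_rot: [0.188, 0.982, 0.002, 0.004]
ft_force: [-6.8, -1.9, 21.3]
grip_width: 0.0008
```

```bash
python3 st.py
```

```text
t 4.47 caseXY mm 7.9 2.1 tip z 44.2 F case -5.5 -4.3 21.3
toolx yaw err deg 0.28 toolz [ 0.009  0.002 -1.   ] grip 0.0007817011174835438
```

The pad bottomed out at 44.2 mm with a 21 N reaction, so the rack is flat. I lift and look.

Request:
apply_moves(steps=[[[0,0,0],[0,0,-8],0],[[0,0,0],[2,0,-20],0],[[0,0,0],[2,0,-25],0],[[0,0,0],[2,0,-25],0],[[0,0,0],[2,0,-25],0],[[0,0,0],[2,0,-25],0],[[0,0,0],[2,0,-25],0],[[0,0,0],[2,0,-25],0],[[0,0,0],[0,0,-25],0],[[0,0,0],[0,0,-25],0]])

```text
clock: 5.3
eef_pos: [0.5484, 0.1102, 0.3593]
ee_rot: [0.188, 0.982, 0.001, 0.001]
ft_force: [0.1, -0.2, 0.0]
grip_width: 0.0007
```

```bash
python3 st.py
python3 - <<'E'
from bench import snapshot
from h import *
for n in("scene","top"):
    s=snapshot(n); im=s["color"][:,:,::-1]
    a,b,c,d=(110,240,130,370) if n=="top" else (110,260,200,400); im=cv2.resize(im[a:b,c:d],None,fx=3,fy=3)
    cv2.imwrite(f"pics/{n}2.png",im); np.savez(n+"2.npz",**s)
c=np.array([.560,.106]);a=np.radians(-22);ex=np.array([np.cos(a),np.sin(a)]);ey=np.array([-ex[1],ex[0]])
s=np.load("scene2.npz");P=pts(s);H=hsv(s)
X=(P[...,:2]-c)@ex*1000;Y=(P[...,:2]-c)@ey*1000;Z=P[...,2]*1000
m=(H[...,0]>20)&(H[...,0]<33)&(H[...,1]>150)&(abs(X-90)<60)&(abs(Y)<140)&(Z>60)&(Z<236)
for lo in range(60,240,30):
    k=m&(Z>=lo)&(Z<lo+30); print(lo,k.sum(),np.median(X[k]).round(1))
k=m&(Z>150);print(np.percentile(Y[k],[1,99]))
E
```

```text
t 5.3 caseXY mm -12.4 -0.4 tip z 279.3 F case 0.2 -0.1 0.0
toolx yaw err deg 0.36 toolz [ 0.001  0.001 -1.   ] grip 0.0006599748298776709
60 357 97.2
90 133 99.0
120 132 100.5
150 142 102.0
180 268 104.0
210 485 105.2
[-127.9632224   129.16075094]
```

View pics/scene2.png

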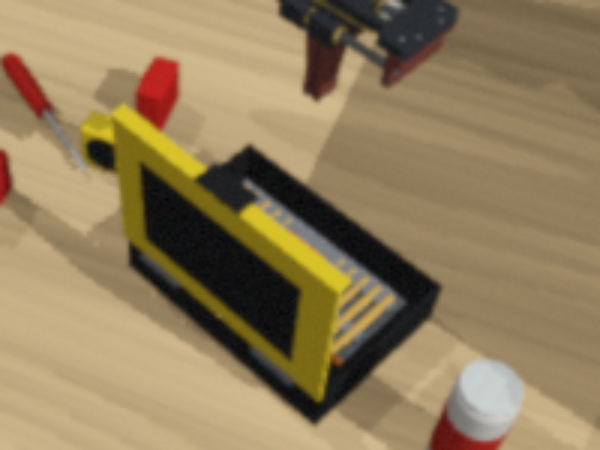

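Scene crop: the rack lies flat in the tray and the cover still stands. Its outer face runs from case X=97 (low) to 105 mm (top), so the cover is at about 1.62 rad. I pass over it to its far side.

Request:
apply_moves(steps=[[[0,0,0],[-12,0,-8],0],[[0,0,0],[-18,0,0],0],[[0,0,0],[-18,0,0],0],[[0,0,0],[-18,0,0],0],[[0,0,0],[-18,0,0],0],[[0,0,0],[-18,0,0],0],[[0,0,0],[-18,0,0],0],[[0,0,0],[-18,0,0],0],[[0,0,0],[-18,0,0],0],[[0,0,0],[0,0,0],0]])

```text
clock: 6.23
eef_pos: [0.6973, 0.0515, 0.3643]
ee_rot: [0.186, 0.982, 0.001, 0.001]
ft_force: [-1.4, -0.5, -0.2]
grip_width: 0.0003
```

```bash
python3 st.py
```

```text
t 6.23 caseXY mm 147.7 0.9 tip z 284.3 F case -1.1 -1.0 -0.2
toolx yaw err deg 0.53 toolz [ 0.003  0.002 -1.   ] grip 0.0002510003800347283
```

Request:
apply_moves(steps=[[[0,0,0],[0,0,12],0],[[0,0,0],[0,0,12],0],[[0,0,0],[0,0,12],0],[[0,0,0],[0,0,12],0],[[0,0,0],[0,0,12],0],[[0,0,0],[0,0,12],0],[[0,0,0],[5,0,3],0],[[0,0,0],[6,0,0],0],[[0,0,0],[6,0,0],0],[[0,0,0],[6,0,0],0]])

```text
clock: 7.07
eef_pos: [0.6688, 0.0622, 0.2752]
ee_rot: [0.186, 0.983, 0.0, -0.004]
ft_force: [0.0, -0.0, -0.1]
grip_width: 0.0004
```

```bash
python3 st.py
python3 - <<'E'
from bench import snapshot
import cv2
s=snapshot("scene"); cv2.imwrite("pics/scene3.png",cv2.resize(s["color"][60:270,180:400,::-1],None,fx=2.7,fy=2.7))
E
```

```text
t 7.07 caseXY mm 117.3 0.1 tip z 195.2 F case 0.1 -0.0 -0.1
toolx yaw err deg 0.57 toolz [-0.008  0.002 -1.   ] grip 0.0004182688008463933
```

View pics/scene3.png

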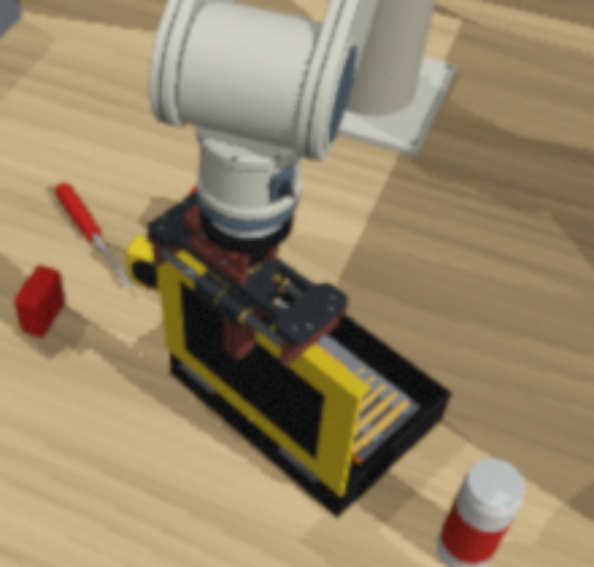

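Request:
apply_moves(steps=[[[0,0,0],[3,0,-5],0],[[0,0,0],[4,0,-5],0],[[0,0,0],[6,0,0],0],[[0,0,0],[6,0,0],0],[[0,0,0],[7,0,0],0],[[0,0,0],[7,0,0],0],[[0,0,0],[7,0,1],0],[[0,0,0],[7,0,1],0],[[0,0,0],[7,0,2],0],[[0,0,0],[7,0,2],0]])

```text
clock: 7.95
eef_pos: [0.6086, 0.0866, 0.2852]
ee_rot: [0.186, 0.983, 0.001, 0.002]
ft_force: [2.1, -1.5, -1.1]
grip_width: 0.0006
```

```bash
python3 st.py
python3 - <<'E'
from bench import snapshot
import cv2
s=snapshot("scene"); cv2.imwrite("pics/scene4.png",cv2.resize(s["color"][60:270,180:400,::-1],None,fx=2.7,fy=2.7))
E
```

```text
t 7.95 caseXY mm 52.3 0.3 tip z 205.2 F case 2.5 -0.6 -1.1
toolx yaw err deg 0.58 toolz [ 0.004  0.002 -1.   ] grip 0.0006482695539940024
```

View pics/scene4.png

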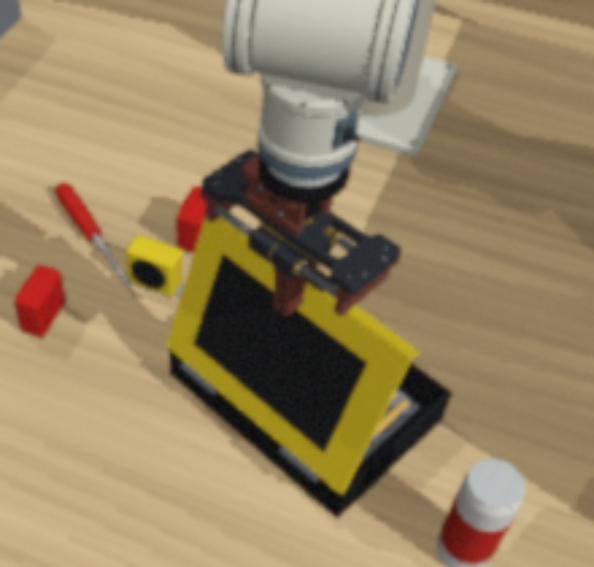

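Request:
apply_moves(steps=[[[0,0,0],[8,0,5],0],[[0,0,0],[8,0,5],0],[[0,0,0],[8,0,5],0],[[0,0,0],[7,0,5],0],[[0,0,0],[6,0,5],0],[[0,0,0],[6,0,5],0],[[0,0,0],[6,0,5],0],[[0,0,0],[6,0,5],0],[[0,0,0],[5,0,6],0],[[0,0,0],[5,0,6],0]])

```text
clock: 8.83
eef_pos: [0.5401, 0.1138, 0.2278]
ee_rot: [0.186, 0.983, 0.002, 0.001]
ft_force: [0.8, -1.3, 1.1]
grip_width: 0.0008
```

```bash
python3 st.py
```

```text
t 8.83 caseXY mm -21.3 -0.2 tip z 147.8 F case 1.3 -0.9 1.1
toolx yaw err deg 0.6 toolz [ 0.002  0.003 -1.   ] grip 0.0007762705529705653
```

Request:
apply_moves(steps=[[[0,0,0],[4,0,6],0],[[0,0,0],[4,0,6],0],[[0,0,0],[4,0,6],0],[[0,0,0],[3,0,6],0],[[0,0,0],[2,0,6],0],[[0,0,0],[2,0,6],0],[[0,0,0],[2,0,6],0],[[0,0,0],[2,0,6],0],[[0,0,0],[1,0,6],0],[[0,0,0],[1,0,6],0]])

```text
clock: 9.67
eef_pos: [0.5132, 0.1242, 0.1606]
ee_rot: [0.186, 0.983, 0.001, -0.001]
ft_force: [0.4, 0.1, 1.6]
grip_width: 0.0002
```

```bash
python3 st.py
```

```text
t 9.67 caseXY mm -50.3 -0.6 tip z 80.6 F case 0.4 0.2 1.6
toolx yaw err deg 0.6 toolz [-0.001  0.003 -1.   ] grip 0.0001830495983281396
```

Request:
apply_moves(steps=[[[0,0,0],[1,0,4],0],[[0,0,0],[1,0,4],0],[[0,0,0],[0,0,4],0],[[0,0,0],[0,0,3],0],[[0,0,0],[0,0,3],0],[[0,0,0],[0,0,3],0],[[0,0,0],[0,0,2],0],[[0,0,0],[0,0,2],0],[[0,0,0],[0,0,2],0],[[0,0,0],[0,0,2],0]])

```text
clock: 10.5
eef_pos: [0.5108, 0.125, 0.1405]
ee_rot: [0.186, 0.983, 0.001, -0.001]
ft_force: [-8.5, -1.2, 26.5]
grip_width: 0.0007
```

```bash
python3 st.py
```

```text
t 10.5 caseXY mm -52.8 -0.8 tip z 60.5 F case -7.4 -4.3 26.5
toolx yaw err deg 0.6 toolz [-0.003  0.002 -1.   ] grip 0.000722079175953285
```

The cover bottomed out at 60.5 mm with 26 N. Now I retreat.

Request:
apply_moves(steps=[[[0,0,0],[0,0,0],0],[[0,0,0],[0,0,0],0],[[0,0,0],[0,0,-6],0],[[0,0,0],[0,0,-15],0],[[0,0,0],[0,0,-25],0],[[0,0,0],[0,0,-30],0],[[0,0,0],[0,0,-30],0],[[0,0,0],[0,0,-30],0],[[0,0,0],[0,0,-10],0],[[0,0,0],[0,0,0],0]])

```text
clock: 11.33
eef_pos: [0.5104, 0.124, 0.2933]
ee_rot: [0.186, 0.983, -0.0, -0.003]
ft_force: [-0.0, 0.2, -0.1]
grip_width: 0.0006
```

```bash
python3 st.py
python3 - <<'E'
from bench import snapshot
from h import *
c=np.array([.560,.106]);a=np.radians(-22);ex=np.array([np.cos(a),np.sin(a)]);ey=np.array([-ex[1],ex[0]])
for n in("scene","top"):
    s=snapshot(n); im=s["color"][:,:,::-1]
    q,b,cc,d=(110,240,130,370) if n=="top" else (90,280,170,400); cv2.imwrite(f"pics/{n}5.png",cv2.resize(im[q:b,cc:d],None,fx=3,fy=3))
    P=pts(s);H=hsv(s);X=(P[...,:2]-c)@ex*1000;Y=(P[...,:2]-c)@ey*1000;Z=P[...,2]*1000
    m=(H[...,0]>20)&(H[...,0]<33)&(H[...,1]>150)&(abs(X)<130)&(abs(Y)<150)
    m&=(Z>30)&(Z<110)
    A=np.c_[X[m],Y[m],np.ones(m.sum())];f,*_=np.linalg.lstsq(A,Z[m],rcond=None)
    print(n,m.sum(),"plane slopes",f.round(3),"z",np.percentile(Z[m],[2,50,98]).round(1),"X",np.percentile(X[m],[1,99]).round(),"Y",np.percentile(Y[m],[1,99]).round())
    o=np.load(n+"0.npz");P0=pts(o);H0=hsv(o)
    def obj(P,H,nm):
        h,S=H[...,0],H[...,1]
        if nm=="tape": m=(h>22)&(h<32)&(S>180)&(np.hypot(P[...,0]-.473,P[...,1]+.128)<.05)
        if nm=="driver": m=((h<6)|(h>174))&(S>170)&(np.hypot(P[...,0]-.414,P[...,1]+.265)<.07)
        if nm=="spray": m=(P[...,2]>.02)&(np.hypot(P[...,0]-.68,P[...,1]-.31)<.07)
        return m.sum(),(P[m].mean(0)*1000).round(1)
    for nm in("tape","driver","spray"): print(nm,obj(P0,H0,nm),obj(P,H,nm))
E
```

```text
t 11.33 caseXY mm -52.8 -1.9 tip z 213.3 F case -0.1 0.1 -0.1
toolx yaw err deg 0.58 toolz [-0.007  0.001 -1.   ] grip 0.0006047080133709912
scene 2589 plane slopes [-3.0000e-03 -1.0000e-03  5.9737e+01] z [53.7 59.9 63.2] X [-91.  92.] Y [-128.  130.]
tape (np.int64(107), array([ 483.7, -137.3,   54.5])) (np.int64(234), array([ 483.5, -118.4,   51.3]))
driver (np.int64(122), array([ 420.8, -265.7,   21.9])) (np.int64(127), array([ 421.4, -265. ,   22.4]))
spray (np.int64(850), array([688.1, 319.2, 104. ])) (np.int64(849), array([688.3, 319.4, 104.2]))
top 1085 plane slopes [1.0000e-03 5.0000e-03 5.9562e+01] z [51.9 59.5 65.3] X [-92.  88.] Y [-129.   98.]
tape (np.int64(245), array([ 471.7, -121.9,   58.1])) (np.int64(245), array([ 471.4, -122. ,   58.2]))
driver (np.int64(231), array([ 412. , -265.7,   22. ])) (np.int64(230), array([ 411.7, -265.4,   22.3]))
spray (np.int64(465), array([663.7, 315.7, 111.4])) (np.int64(457), array([663.6, 316.3, 113.4]))
```

View pics/scene5.png

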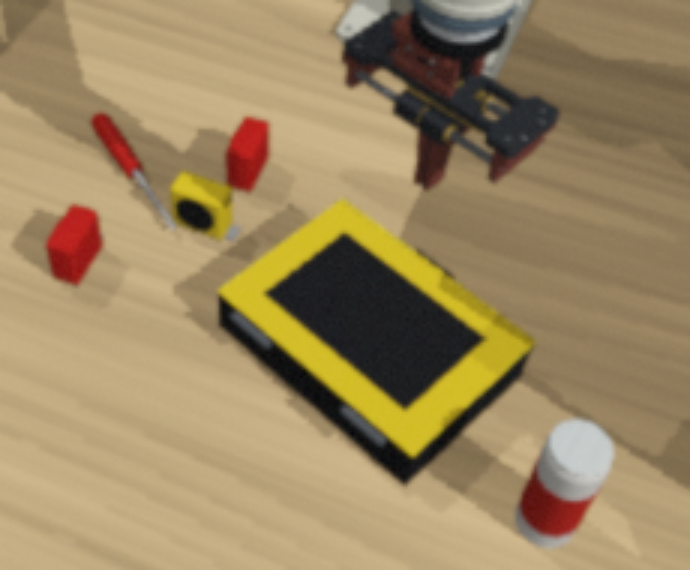

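The cover is flat at about 60 mm with slope ≤0.005 rad, and its outline matches the original tray footprint within ~2 mm. The bystanders are unmoved: the tape's scene-view shift comes from the cover hiding it earlier, and the top view agrees to <1 mm. The arm is clear.

```bash
python3 -c "
from bench import manip
print(manip.hand_in())"
```

```text
the job is handed in; nothing more can be done
None
```

The drill bit case is closed and handed in at about 11.4 s of the 53 s allowed; the hand-in gives no verdict. With closed fingers I folded the rack flat, passed over the standing cover, and pushed it shut from behind before lifting clear.

- **Rack:** the pad bottomed out at 44.2 mm above the bench (expected 44) with a 21 N reaction. The cover was still standing, at about 1.62 rad.
- **Cover:** its outer face bottomed out at 60.5 mm (expected 60) with a 26 N reaction. After I lifted clear, both camera views put it at about 60 mm with a slope of at most 0.005 rad.
- **Case:** its outline matches the starting footprint to within about 2 mm.
- **Bystanders:** the top view shows the tape and screwdriver within 1 mm of their places. The can is within 1 mm in plan, and its measured height differs by 2 mm.
- **Disagreement:** the scene view showed a 19 mm shift of the tape. I put that down to the cover partly hiding the tape at the start, since the top view shows it unmoved.

The arm finished about 150 mm above the case, with a force reading near zero.

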